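Push the steel bracket home in the corner stop

TASK

Get the steel bracket ready for fixing: push it along the birch panel with your fingertips until its base is fully home in the wooden corner stop, its long front edge flat against the long batten and its left end (as the robot sees it) against the short batten. Slide it only, never lift or tip it, leave everything else on the panel where it is, and finish clear of it.

Things in the scene. Friction and masses are not known exactly. Their poses are not given: they have to be found in the camera images.
- stop: corner stop fixed to the panel: two wooden battens, 18 mm wide, 16 mm high, in an L. Origin: inner corner of the L, at panel level. Its x axis points (roughly away from the robot) square into the long batten: inner face at x = 0, from y = 0 to -282 mm. Its y axis points (roughly to the robot's left) square into the short batten: inner face at y = 0, from x = 0 to -100 mm.
- bracket: loose steel angle bracket, 0.3 to 0.5 kg: base plate 60 (x) by 100 (y) by 6 mm; upright flange 45 mm high, 6 mm thick, along its -x edge (robot's side), outer face at x = -30 mm; a gusset cheek across each end (outer faces y = +50, -50 mm), its top sloping from 41 mm at the flange to 18 mm in front. Origin: centre of underside, z up. Starts within 25 degrees of the stop's axes.
- toe_left (a point): point on the bracket: its front left bottom corner (x = +30, y = +50 mm in the bracket's frame); belongs in the inner corner of the stop
- toe_right (a point): point on the bracket: its front right bottom corner (x = +30, y = -50 mm); belongs against the long batten
- pot: white silicone pot with a ribbed grey twist cap, upright, 67 mm wide, 73 mm tall; origin under its centre (bystander)
- clamp: orange plastic spring clamp lying flat, about 125 x 80 mm, 24 mm high; origin underneath near its pivot (bystander)
- dowel: loose round wooden dowel lying down, 160 mm long, 20 mm thick; lies beyond the long batten; it rolls if touched (bystander)
- hexkeys: chrome-plated hex key set in a black holder, about 145 x 34 mm, 21 mm high; origin under the holder (bystander)
- tape: grey tape measure standing on edge, 66 x 36 mm, 60 mm high; origin under its centre (bystander)
- tin: open round aluminium tin, 72 mm wide, 35 mm high; origin under its centre (bystander)
- offcut: pale wood offcut, 110 x 55 mm, 27 mm high; origin under its centre (bystander)
There are look-alikes about, which are no part of the job. Leave any orange or red look-alike of the bracket alone.

How it is judged:
By the outcome, as a careful person would: the job done as asked, in the order asked, and still so for the second after the job is handed in, with the robot touching nothing.
It also fails if it takes over 48 s, if anything falls off the work surface, if the arm or the gripper's body presses on something with over 40 N, if the wrist force passes 120 N, or if a joint passes its speed limit or range.

ROBOT

A 7-joint arm with a two-finger parallel gripper is mounted at the origin on the work surface. World frame = base frame: x ahead of the robot, y to its left, z up, the work surface at z = 0. Lengths are in m, angles in rad, forces in N, time in s.
With the tool pointing down it reaches from about 0.4 to 0.925 m from the base axis. Payload 5.6 kg.
Tool frame: the origin (TCP) lies midway between the tips of the shut fingers; the grasp point (between the pads) lies 19 mm behind it (arm.grip_point_offset is the distance from the TCP to the grasp point, in m); z points along the fingers, y is the direction in which the jaws open and shut (so a half turn about z gives the same grasp; the last joint's range is limited). The gripper opens to 85 mm and grips with 20 to 120 N. Pads are 22 mm wide; open, the fingers measure 114 mm over their backs; the gripper's body (76 mm by 85 mm) begins 54 mm behind the grasp point. The pads swing forward as they close: fully open they stand 13 mm farther back than shut.
Start: joints at [-1.161, 0.468, -0.012, 1.603, 0.006, 1.071, -0.056], TCP at [0.284, 0.584, 0.231] pointing down, gripper open.
Joint ranges: [-2.53, 2.53], [-0.31, 2.02], [-1.57, 1.55], [0.28, 2.44], [-1.29, 4.43], [0.15, 1.84], [-2.92, 2.92]. Speed limits (rad/s): [2.57, 2.57, 3.14, 3.14, 3.14, 3.14, 3.14].

INTERFACE

Orientations are given as a unit quaternion [x, y, z, w].
In Python, from plant import arm, imaging, finish_job gives the robot as it stands.
- The arm moves only by the tool drive_tool, never from a script. Its argument "deltas" is one flat list of numbers, 5 for each row, row after row: the shift along the tool's x, y, z in cm, then the turn about the tool's z in rad, then the opening, from -1 (shut) to 1 (fully open), so that 0 is half open. In form: [tx, ty, tz, yaw, grip, tx, ty, tz, yaw, grip, ...]. A call has 1 to 10 rows; each row is the pose to reach, as a shift and turn from the pose commanded when the call began, along the tool's axes at that moment; what a row does not reach only later rows make up. A row lasts 1/10 s, in which the tool goes at most 50 mm and 8.59 degrees, less where a joint would pass 70% of its speed; a pose out of reach is approached as far as the arm can. A call with a gripper value outside its range is refused whole. The fingers move at their own pace and stop on an object; "grip_force" is the grip in N (left out, the last holds). Time passes only in rows, so rows that repeat a pose let the fingers close. It gives the time, the measured TCP pose, the force and the opening at its end, in the units of the state.
- arm.state(): the state, without advancing time (a new reading comes with each control period).
- imaging.read_camera(name): name is "scene" or "top" or "wrist"; returns a dict with "img" (384x512x3 uint8, red, green, blue), "depth" (384x512 float32, m along the optical axis (not along the pixel's ray), 0 where there is no reading), "fx", "fy", "cx", "cy" (pixels), "world_from_camera" (4x4, takes a point from camera to world coordinates); the wrist camera has in their place "T_tool_cam" (4x4, takes a point from camera to tool coordinates, whose origin is the TCP and whose axes are the flange's). Camera axes: x right, y down, z forward; pixel columns grow to the right and rows downward; lengths in m; the calibration is good to about 2 mm. A picture is of the moment at which its call begins: read the wrist's pose just before it.
- finish_job(): hands the job in, once; it reports no verdict.
The state is a dict: "time": time; "joint_pos": joint angles; "qvel": joint speeds; "joint_torque": joint torques, N m; "ee_pos": TCP position; "eef_rot": TCP orientation; "contact_force": force on the tool from outside, world axes, zero at the start; "ft_torque": the same for the moment, N m; "gripper_width": finger opening in m.
Only numpy, scipy, OpenCV 4.12 (cv2) and the standard library are available. Lean on these libraries where they do the work, as an engineer would, in place of code of your own. Each camera call takes 0.05 s, during which the arm holds its last target. There are 200 camera calls.

## Working session

There is one attempt and no reset: what is moved stays moved. The work goes in short steps, Python scripts to look and compute and a tool call to move; the robot and the scene stay as the last step left them, time stands still between calls to the robot, and variables do not carry over. Pictures are saved under pics/ and viewed, about 8 in all and at most 12, crops included, and the job is handed in when it is done.

Besides the shell and the picture viewer there is one more tool, called after "Request:" by a JSON object that holds its "api" and its "payload". drive_tool: Moves the arm, as the interface text tells. Its arguments: {"type":"object","properties":{"deltas":{"type":"array"},"grip_force":{"type":"number"}},"required":["deltas"]}

```bash
mkdir -p pics; ls; cat > h.py <<'E'
import numpy as np, cv2
from plant import arm, imaging, finish_job
def cam(n):
    s=arm.state(); d=imaging.read_camera(n)
    if n=="wrist":
        from scipy.spatial.transform import Rotation as R
        T=np.eye(4);T[:3,:3]=R.from_quat(s["eef_rot"]).as_matrix();T[:3,3]=s["ee_pos"]
        d["world_from_camera"]=T@d["T_tool_cam"]
    return d
def ray(d,u,v,z):
    T=d["world_from_camera"]
    r=T[:3,:3]@np.array([(u-d["cx"])/d["fx"],(v-d["cy"])/d["fy"],1]); o=T[:3,3]
    return o+r*(z-o[2])/r[2]
def cloud(d):
    v,u=np.mgrid[0:384,0:512]; z=d["depth"]
    P=np.stack([(u-d["cx"])/d["fx"]*z,(v-d["cy"])/d["fy"]*z,z],-1)
    T=d["world_from_camera"]; return P@T[:3,:3].T+T[:3,3]
def proj(d,p):
    T=np.linalg.inv(d["world_from_camera"]); q=T[:3,:3]@np.array(p)+T[:3,3]
    return q[0]/q[2]*d["fx"]+d["cx"], q[1]/q[2]*d["fy"]+d["cy"]
def save(n,img,s=1.5):
    cv2.imwrite("pics/"+n,cv2.resize(img[:,:,::-1],None,fx=s,fy=s,interpolation=cv2.INTER_CUBIC))
E
python3 - <<'E'
from h import *
for n in("top","scene"):
    d=cam(n); save(n+"1.png",d["img"]); np.savez(n+"1.npz",**d)
    print(n,d["fx"],d["world_from_camera"].round(3).tolist())
print(arm.state())
E
```

```text
pics
top 374.7725415871762 [[0.02, -0.993, 0.115, 0.469], [-1.0, -0.018, 0.015, -0.022], [-0.012, -0.116, -0.993, 1.261], [0.0, 0.0, 0.0, 1.0]]
scene 440.5550355718051 [[-0.795, 0.306, -0.523, 1.233], [0.606, 0.434, -0.667, 0.811], [0.023, -0.848, -0.53, 0.705], [0.0, 0.0, 0.0, 1.0]]
{'time': 0.1, 'joint_pos': array([-1.16097173,  0.46831025, -0.01160916,  1.60353664,  0.00599642,
        1.07139048, -0.05626761]), 'qvel': array([-0.00013516, -0.0028203 ,  0.00070702, -0.00111323, -0.00175323,
        0.00074497,  0.00234278]), 'joint_torque': array([ 6.70960108e-04, -5.33520377e+01,  2.15276243e-02, -2.51968557e+01,
        1.14913072e-02,  4.29312611e-03,  2.13751355e-05]), 'ee_pos': array([0.28421457, 0.58401089, 0.23041774]), 'eef_rot': array([ 2.24496454e-01,  9.74474573e-01, -7.95045212e-04, -1.26767894e-04]), 'contact_force': array([ 0.05342625, -0.08152768,  0.58769223]), 'ft_torque': array([-0.07699062,  0.02914046,  0.04931523]), 'gripper_width': 0.08526816134869672}
```

View pics/top1.png

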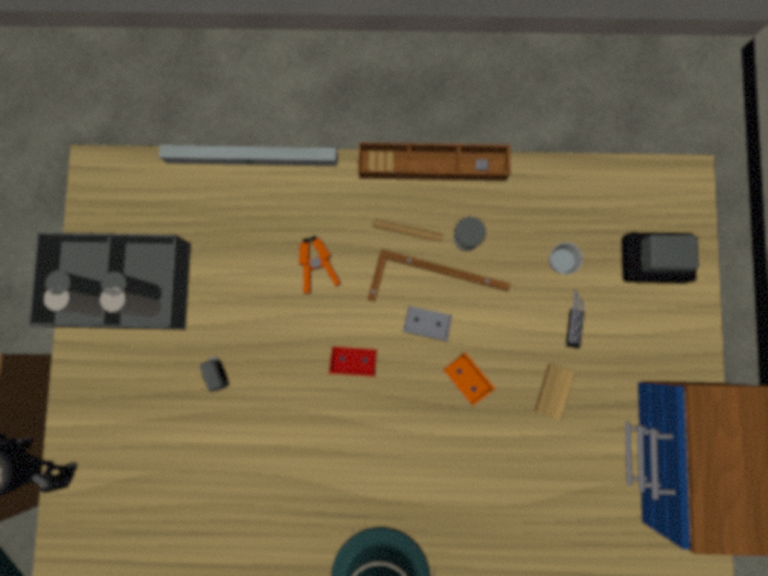

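View pics/scene1.png

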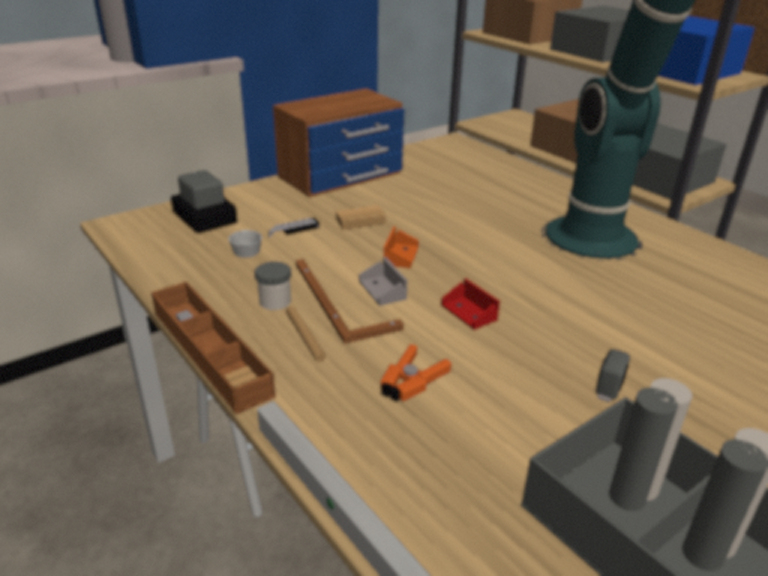

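Top view (768×576 px): the candidates for the bracket are grey (428,323), red (353,361) and orange (468,378). I choose the grey steel one. The stop's corner is at about (382,252), with the long batten running to (508,287) and the short one to (372,299). The pot is at (470,233), beyond the batten. Next I measure and take a close crop.

```bash
python3 - <<'E'
from h import *
d=dict(np.load("top1.npz")); P=cloud(d); img=d["img"]; hsv=cv2.cvtColor(img,cv2.COLOR_RGB2HSV)
print("table z", [P[int(v/1.5),int(u/1.5)].round(3).tolist() for u,v in((428,290),(500,450),(330,320),(600,480))])
roi=np.zeros((384,512),bool); roi[190:235,262:308]=1
m=(hsv[...,1]<70)&roi&(hsv[...,2]>60)
print(m.sum()); c=max(cv2.findContours(m.astype(np.uint8),0,2)[0],key=cv2.contourArea)
b=cv2.boxPoints(cv2.minAreaRect(c)); print("bracket box",b.tolist())
Q=P[m]; print("z pct",np.percentile(Q[:,2],[0,10,50,90,100]).round(3), Q.mean(0).round(3))
for z in(0,.03): print(z,[ray(d,*p,z)[:2].round(3).tolist() for p in b])
roi[:]=0; roi[160:205,240:345]=1
t=P[...,2]; w=roi&(hsv[...,1]>120)&(hsv[...,2]<130)
c=max(cv2.findContours(w.astype(np.uint8),0,2)[0],key=cv2.contourArea)
ww=np.zeros_like(m,np.uint8); cv2.drawContours(ww,[c],-1,1,-1)
q=np.array([ray(d,u,v,.016)[:2] for v,u in np.argwhere(ww)])
print(len(q),q.min(0),q.max(0),"zs",np.percentile(P[ww>0][:,2],[10,50,90]))
a=img.copy(); cv2.drawContours(a,[c],-1,(0,255,0),1); a[m]=(255,0,255)
o=np.hstack([img[150:270,200:340],a[150:270,200:340]]); save("crop1.png",o,2.8)
np.save("q.npy",q)
E
```

```text
table z [[0.621, -0.094, -0.001], [0.272, -0.254, -0.0], [0.549, 0.124, 0.002], [0.211, -0.474, -0.008]]
545
bracket box [[268.0292663574219, 220.86343383789062], [271.8487854003906, 203.03903198242188], [301.5561218261719, 209.40487670898438], [297.7366027832031, 227.22927856445312]]
z pct [-0.005  0.003  0.007  0.041  1.261] [ 0.545 -0.092  0.019]
0 [[0.526, -0.038], [0.586, -0.05], [0.567, -0.15], [0.507, -0.137]]
0.03 [[0.525, -0.037], [0.584, -0.049], [0.564, -0.147], [0.506, -0.135]]
742 [ 0.59346445 -0.27597479] [0.70939084 0.04415728] zs [0.00255958 0.01511692 0.01866383]
```

View pics/crop1.png

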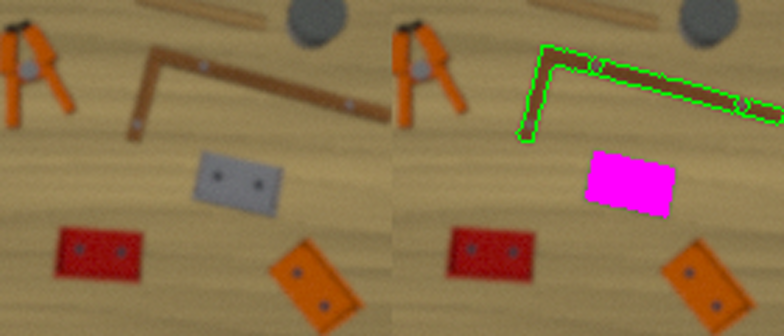

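The crop confirms the grey bracket: centre about (0.546,-0.094), yaw about -0.19, box 61×102 mm, which matches. Next I fit the stop.

```bash
python3 - <<'E'
from h import *
q=np.load("q.npy")
def fit(p): 
    vx,vy,x,y=cv2.fitLine(p.astype(np.float32),cv2.DIST_HUBER,0,.001,.001).ravel(); return np.array([vx,vy]),np.array([x,y])
L=q[q[:,1]<0.0]; S=q[q[:,0]<0.67]; S=S[S[:,1]>-0.0]
lv,lp=fit(L); sv,sp=fit(S); 
if lv[1]<0: lv=-lv
if sv[0]<0: sv=-sv
yaw=np.arctan2(-lv[0],lv[1]); print("yaws",yaw,np.arctan2(sv[1],sv[0]))
ex=np.array([np.cos(yaw),np.sin(yaw)]); ey=np.array([-np.sin(yaw),np.cos(yaw)])
fx=lp@ex-.009; fy=sp@ey-.009
print("widths",np.percentile((L-lp)@ex,[2,98]),np.percentile((S-sp)@ey,[2,98]))
C=fx*ex+fy*ey; print("corner",C, "long extent",(q@ey).min()-fy,"short",(q@ex).min()-fx)
B=np.array([.546,-.094]); print("bracket in stop",(B-C)@ex,(B-C)@ey,"goal -.03,-.05 world",C-.03*ex-.05*ey)
E
```

```text
yaws -0.25031364 -0.2542672
widths [-0.01077996  0.01108216] [-0.00956877  0.00992811]
corner [0.6886655  0.00072184] long extent -0.2819150334676598 short -0.101278308118532
bracket in stop -0.11475596082282137 -0.12710917857358933 goal -.03,-.05 world [ 0.6472151  -0.04028866]
```

Request:
{"api": "drive_tool", "payload": {"deltas": [-45.4, -51.1, 0, -0.2, 0, -45.4, -51.1, 0, -0.2, 0, -45.4, -51.1, 0, -0.2, 0, -45.4, -51.1, 0, -0.2, 0, -45.4, -51.1, 0, -0.2, 0, -45.4, -51.1, 0, -0.2, 0, -45.4, -51.1, 0, -0.2, 0, -45.4, -51.1, 0, -0.2, 0, -45.4, -51.1, 0, -0.2, 0, -45.4, -51.1, 0, -0.2, 0]}}

```text
time: 1.1
ee_pos: [0.4195, 0.101, 0.2314]
eef_rot: [0.126, 0.992, 0.0, 0.0]
contact_force: [0.7, 0.9, -0.2]
gripper_width: 0.043
```

Request:
{"api": "drive_tool", "payload": {"deltas": [-9.1, -15.7, 6, 0, 0, -9.1, -15.7, 6, 0, 0, -9.1, -15.7, 6, 0, 0, -9.1, -15.7, 6, 0, 0, -9.1, -15.7, 6, 0, 0, -9.1, -15.7, 6, 0, 0, -9.1, -15.7, 6, 0, 0]}}

```text
time: 1.8
ee_pos: [0.4681, -0.0704, 0.1713]
eef_rot: [0.125, 0.992, 0.0, -0.0]
contact_force: [0.1, 0.3, 0.5]
gripper_width: 0.0427
```

```bash
python3 - <<'E'
from h import *
print(arm.state()["ee_pos"]); d=cam("wrist"); np.savez("w1.npz",**d)
C=np.array([.6887,.0007]);yaw=-.252
save("w1.png",d["img"]); print(d["world_from_camera"].round(3))
E
```

```text
[ 0.4681483  -0.07044533  0.17131893]
[[ 0.249  0.92   0.304  0.39 ]
 [ 0.969 -0.237 -0.077 -0.05 ]
 [ 0.001  0.313 -0.95   0.315]
 [ 0.     0.     0.     1.   ]]
```

View pics/w1.png

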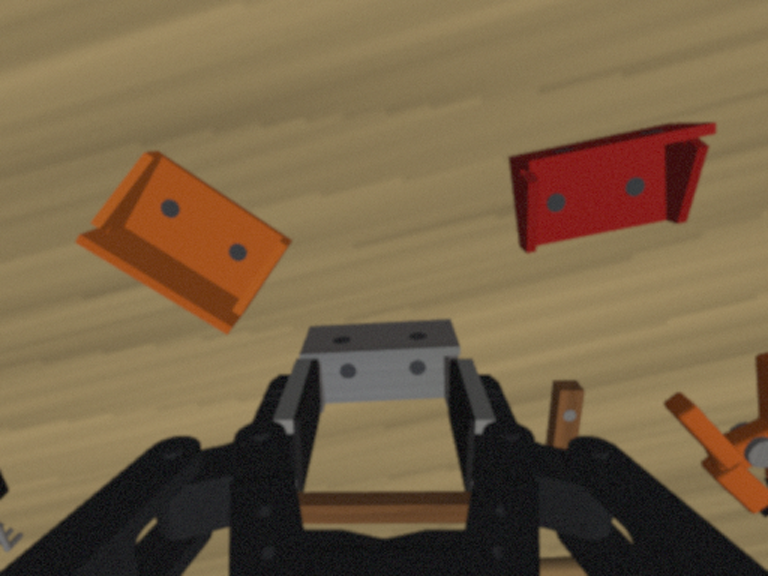

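Wrist view: the bracket's flange is on the robot's side with top edge (310,327)–(451,320). The orange look-alike's nearest corners are (232,332) and (290,241), and the red's is (527,250).

```bash
python3 - <<'E'
from h import *
d=dict(np.load("w1.npz")); C=np.array([.6887,.0007]);y=-.252
ex=np.array([np.cos(y),np.sin(y)]); ey=np.array([-ex[1],ex[0]])
f=lambda p:(((p[:2]-C)@ex*1000).round(1),((p[:2]-C)@ey*1000).round(1))
for n,u,v,z in(("flR",310,327,.045),("flL",451,320,.045),("or1",232,332,0),("or2",290,241,0),("orTop",232,332,.018),("red",527,250,0),("red2",512,160,0),("battL",555,445,0),("batt in",390,492,.016)):
    p=ray(d,u/1.5,v/1.5,z); print(n,p.round(3),f(p))
print("tcp",f(arm.state()["ee_pos"]))
E
```

```text
flR [ 0.492 -0.122  0.045] (np.float64(-160.2), np.float64(-168.3))
flL [ 0.509 -0.038  0.045] (np.float64(-164.8), np.float64(-82.3))
or1 [ 0.498 -0.19   0.   ] (np.float64(-136.9), np.float64(-231.8))
or2 [ 0.445 -0.129  0.   ] (np.float64(-203.5), np.float64(-186.2))
orTop [ 0.492 -0.182  0.018] (np.float64(-144.9), np.float64(-225.6))
red [0.491 0.024 0.   ] (np.float64(-197.3), np.float64(-26.3))
red2 [0.43  0.024 0.   ] (np.float64(-256.3), np.float64(-41.5))
battL [0.651 0.021 0.   ] (np.float64(-41.2), np.float64(10.2))
batt in [ 0.649 -0.111  0.016] (np.float64(-10.5), np.float64(-118.3))
tcp (np.float64(-195.8), np.float64(-123.6))
```

Request:
{"api": "drive_tool", "payload": {"deltas": [0, 0, 4, 0, 0, 0, 0, 8, 0, 0, 0, 0, 12, 0, 0, 0, 0, 14.5, 0, 0, 0, 0, 16, 0, 0, 0, 0, 16.4, 0, 0, 0, 0, 16.4, 0, 0, -1, 0, 16.4, 0, 0, -2, 0, 16.4, 0, 0, -3, 0, 16.4, 0, 0]}}

```text
time: 2.85
ee_pos: [0.4995, -0.0794, 0.0084]
eef_rot: [0.126, 0.992, 0.0, 0.001]
contact_force: [-0.3, -0.1, -0.1]
gripper_width: 0.0426
```

Request:
{"api": "drive_tool", "payload": {"deltas": [-0.6, 0, 0, 0, 0, -1.2, 0, 0, 0, 0, -1.8, 0, 0, 0, 0, -2.4, 0, 0, 0, 0, -3.0, 0, 0, 0, 0, -3.6, 0, 0, 0, 0, -4.2, 0, 0, 0, 0, -4.7, 0, 0, 0, 0, -5, 0, 0, 0, 0, -5, 0, 0, 0, 0]}}

```text
time: 3.85
ee_pos: [0.5466, -0.0919, 0.0074]
eef_rot: [0.126, 0.992, -0.0, 0.001]
contact_force: [-0.0, -0.2, -0.4]
gripper_width: 0.0424
```

```bash
python3 - <<'E'
from h import *
s=arm.state();print(s["ee_pos"],s["contact_force"]); d=cam("wrist"); np.savez("w2.npz",**d); t=cam("top")
save("w2.png",np.vstack([d["img"]]),1.2)
save("t2.png",t["img"][150:250,220:360],4)
E
```

```text
[ 0.5465584  -0.09194844  0.00740657] [-0.01994893 -0.18079437 -0.36859218]
```

View pics/w2.png

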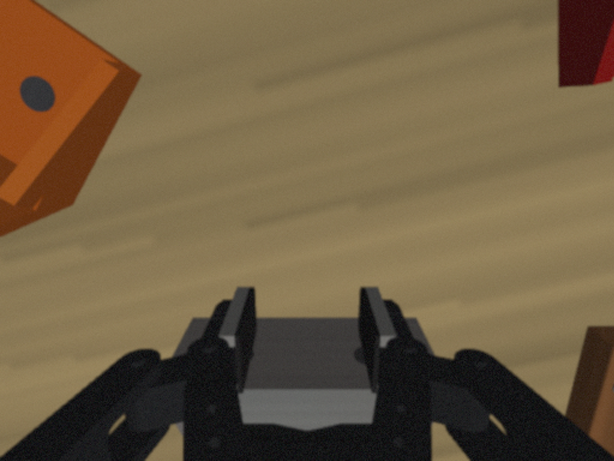

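Wrist view: the flange's bottom edge runs level from (190,318) to (418,318), so it is square to the fingers and centred on them. I now get the flange position.

```bash
cat >> h.py <<'E'
C=np.array([.6887,.0007]);_y=-.252
ex=np.array([np.cos(_y),np.sin(_y)]); ey=np.array([-ex[1],ex[0]])
def f(p): p=np.array(p)[:2]-C; return (np.array([p@ex,p@ey])*1000).round(1)
def bracket(t,n=None):
    """grey-steel mask near stop -> box in stop frame (mm) from top view"""
    P=cloud(t); hsv=cv2.cvtColor(t["img"],cv2.COLOR_RGB2HSV)
    v,u=np.mgrid[0:384,0:512]; S=np.array([f(ray(t,a,b,0)) for a,b in zip(u.ravel(),v.ravel())]).reshape(384,512,2)
    m=(hsv[...,1]<70)&(hsv[...,2]>60)&(S[...,0]<3)&(S[...,0]>-180)&(S[...,1]<3)&(S[...,1]>-200)
    c=max(cv2.findContours(m.astype(np.uint8),0,2)[0],key=cv2.contourArea)
    b=cv2.boxPoints(cv2.minAreaRect(c)); return m,[f(ray(t,*p,.01)).tolist() for p in b]
E
python3 - <<'E'
from h import *
d=dict(np.load("w2.npz"))
for u,v in((190,318),(418,318)): print(f(ray(d,u/1.2,v/1.2,0)))
print("tcp",f(arm.state()["ee_pos"]))
t=cam("top"); print(bracket(t)[1])
E
```

```text
[-102.7 -177.3]
[-102.5  -74.8]
tcp [-114.9 -125.1]
[[-131.7, -70.3], [-23.7, -83.5], [-25.4, -97.1], [-133.4, -83.8]]
```

Request:
{"api": "drive_tool", "payload": {"deltas": [-0.6, 0, 0, 0, 0, -1.2, 0, 0, 0, 0, -1.8, 0, 0, 0, 0, -2.4, 0, 0, 0, 0, -3.0, 0, 0, 0, 0, -3.5, 0, 0, 0, 0, -3.8, 0, 0, 0, 0, -3.8, 0, 0, 0, 0, -3.8, 0, 0, 0, 0]}}

```text
time: 4.9
ee_pos: [0.5832, -0.1014, 0.0074]
eef_rot: [0.126, 0.992, -0.0, 0.001]
contact_force: [0.2, 0.4, 0.1]
gripper_width: 0.0427
```

Request:
{"api": "drive_tool", "payload": {"deltas": [2.5, 0, 0, 0, 0, 2.5, 0, 0, 0, 0, 2.5, 0, -4, 0, 0, 2.5, 0, -8, 0, 0, 2.5, -4, -8, 0, -1, -1, -8, -8, 0, -1, -4.1, -9.5, -8, 0, -1, -4.1, -9.5, -8, 0, -1, -4.1, -9.5, -4, 0, -1, -4.1, -9.5, -3, 0, -1]}}

```text
time: 5.9
ee_pos: [0.5963, -0.2021, 0.0342]
eef_rot: [0.126, 0.992, 0.001, -0.003]
contact_force: [-1.1, 0.9, -0.7]
gripper_width: 0.0001
```

```bash
python3 - <<'E'
from h import *
s=arm.state();print(s["ee_pos"],f(s["ee_pos"]),s["gripper_width"]); d=cam("wrist"); np.savez("w3.npz",**d); t=cam("top")
save("w3.png",d["img"],1.5)
save("t3.png",t["img"][150:250,220:360],4); print(bracket(t)[1])
E
```

```text
[ 0.59633026 -0.20206748  0.0341711 ] [ -38.9 -219.4] 6.930547574605563e-05
[[-65.5, -77.2], [-4.9, -77.7], [-6.3, -191.2], [-66.7, -190.0]]
```

View pics/w3.png

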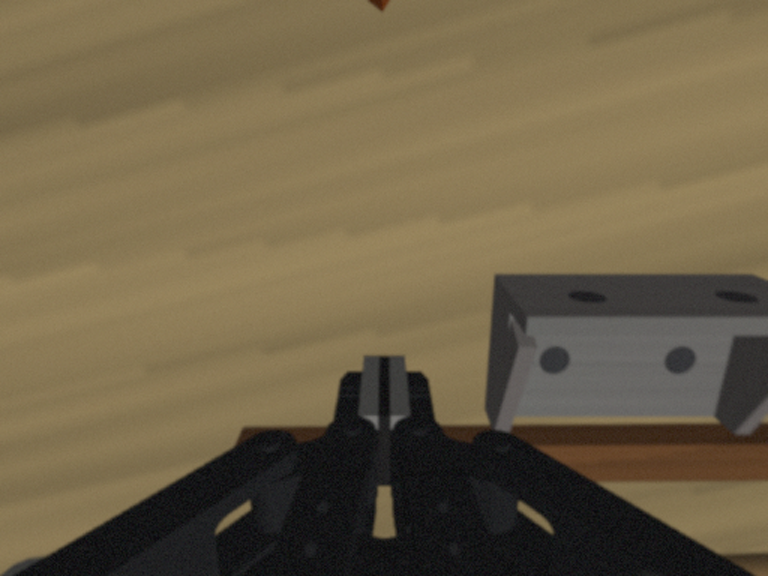

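Wrist view: the bracket is square, with its right cheek at (490,430)–(495,275) and a thin gap to the batten at row 420. The shut fingers' elbows stick out sideways, so I'll turn the tool 90° and push the cheek with both fingertips. I check joint 7 first.

```bash
python3 - <<'E'
from h import *
print(arm.state()["joint_pos"].round(2))
d=dict(np.load("w3.npz"))
for u,v,z in((485,408,0),(497,275,0),(498,430,.018)): print(f(ray(d,u/1.5,v/1.5,z)))
E
```

```text
[ 0.07  0.69  0.29  1.78 -0.28  0.71  1.82]
[  -5.6 -175.7]
[ -64.9 -174.9]
[  -7.2 -174.4]
```

Request:
{"api": "drive_tool", "payload": {"deltas": [0, 0, -2, 0.15, -0.5, 0, 0, -2, 0.3, -0.5, 0, 0, -2, 0.45, -0.5, 0, 0, -2, 0.6, -0.5, 0, 0, -2, 0.75, -0.5, 0, 0, -2, 0.9, -0.5, 0, 0, -2, 1.05, -0.5, 0, 0, -2, 1.2, -0.5, 0, 0, -2, 1.35, -0.5, 0, 0, -2, 1.5, -0.5]}}

```text
time: 7.0
ee_pos: [0.5995, -0.2027, 0.059]
eef_rot: [0.77, 0.638, 0.001, 0.001]
contact_force: [0.5, 0.4, -0.1]
gripper_width: 0.0213
```

```bash
python3 - <<'E'
from h import *
from scipy.spatial.transform import Rotation as R
s=arm.state(); M=R.from_quat(s["eef_rot"]).as_matrix()
print(s["joint_pos"].round(2),f(s["ee_pos"]),s["ee_pos"],s["gripper_width"]); print("tool x in stop",M[:2,0]@ex,M[:2,0]@ey,"y",M[:2,1]@ex,M[:2,1]@ey)
E
```

```text
[-0.2   0.74  0.67  1.79 -0.61  0.83  0.58] [ -35.7 -219.2] [ 0.59948992 -0.20272553  0.05901162] 0.02129549861175848
tool x in stop -0.06481298113156246 0.9978968625171661 y 0.9978950404077247 0.06481045962779325
```

Request:
{"api": "drive_tool", "payload": {"deltas": [0, 0, 2, 0.065, -0.5, 0, 0, 4, 0.065, -0.5, 0, 0, 5.1, 0.065, -0.5, 0, 0, 5.1, 0.065, -0.5, 0, 0, 5.1, 0.065, -0.5]}}

```text
time: 7.5
ee_pos: [0.5985, -0.2037, 0.0065]
eef_rot: [0.789, 0.615, 0.0, -0.0]
contact_force: [0.1, 0.4, -0.1]
gripper_width: 0.0214
```

Request:
{"api": "drive_tool", "payload": {"deltas": [1, 0, 0, 0, -0.5, 2, 0, 0, 0, -0.5, 2.8, 0, 0, 0, -0.5, 3.4, 0, 0, 0, -0.5, 4, 0, 0, 0, -0.5, 4.6, 0, 0, 0, -0.5, 5.2, 0, 0, 0, -0.5, 5.7, 0, 0, 0, -0.5, 6, 0, 0, 0, -0.5, 6, 0, 0, 0, -0.5]}}

```text
time: 8.5
ee_pos: [0.6134, -0.1444, 0.0062]
eef_rot: [0.789, 0.615, 0.0, -0.0]
contact_force: [-0.2, -0.7, 0.7]
gripper_width: 0.0212
```

```bash
python3 - <<'E'
from h import *
s=arm.state();print(s["ee_pos"],f(s["ee_pos"]),s["contact_force"]); d=cam("wrist"); np.savez("w4.npz",**d); t=cam("top")
save("w4.png",d["img"],1.5)
E
```

```text
[ 0.61339417 -0.1443822   0.00620091] [ -36.8 -159.3] [-0.18406761 -0.70906996  0.69591673]
```

View pics/w4.png

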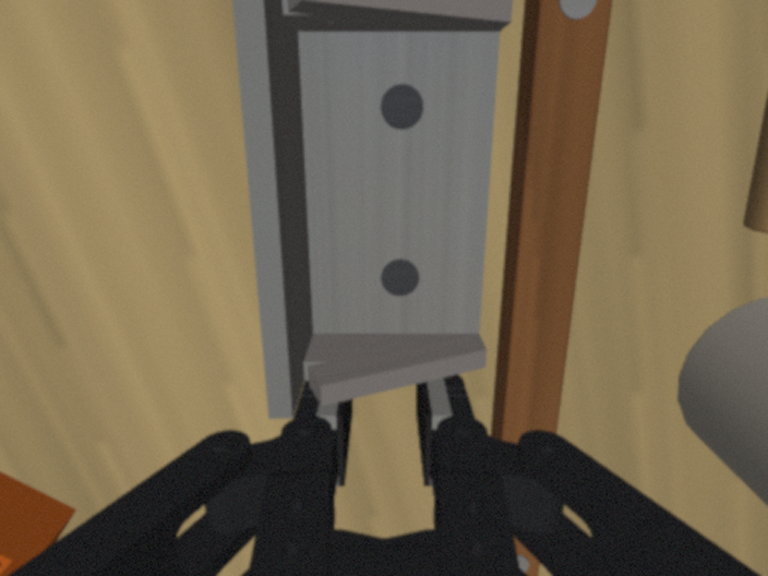

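Wrist view: both fingertips sit on the right cheek at (320–345,400) and (435–455,385). The bracket is square, with a gap of a few mm to the long batten (between columns 490 and 505). About 47 mm of leftward push remains.

Request:
{"api": "drive_tool", "payload": {"deltas": [0.6, 0, 0, 0, -0.5, 1.2, 0, 0, 0, -0.5, 1.8, 0, 0, 0, -0.5, 2.4, 0, 0, 0, -0.5, 3, 0, 0, 0, -0.5, 3.6, 0, 0, 0, -0.5, 4.0, 0, 0, 0, -0.5, 4.2, 0, 0, 0, -0.5, 4.4, 0, 0, 0, -0.5, 4.4, 0, 0, 0, -0.5]}}

```text
time: 9.6
ee_pos: [0.624, -0.1023, 0.0063]
eef_rot: [0.789, 0.615, 0.0, -0.0]
contact_force: [-0.0, 0.6, 0.8]
gripper_width: 0.0211
```

Request:
{"api": "drive_tool", "payload": {"deltas": [0.1, 0, 0, 0, -0.5, 0.2, 0, 0, 0, -0.5, 0.3, 0, 0, 0, -0.5, 0.3, 0, 0, 0, -0.5]}}

```text
time: 10.0
ee_pos: [0.6248, -0.0999, 0.0064]
eef_rot: [0.789, 0.615, 0.0, 0.0]
contact_force: [-0.9, -2.1, -0.1]
gripper_width: 0.0215
```

Request:
{"api": "drive_tool", "payload": {"deltas": [0.1, 0, 0, 0, -0.5, 0.2, 0, 0, 0, -0.5, 0.3, 0, 0, 0, -0.5, 0.3, 0, 0, 0, -0.5]}}

```text
time: 10.4
ee_pos: [0.6256, -0.0967, 0.0064]
eef_rot: [0.789, 0.615, 0.0, 0.0]
contact_force: [-0.5, -1.8, 1.3]
gripper_width: 0.0215
```

Request:
{"api": "drive_tool", "payload": {"deltas": [0.1, 0, 0, 0, -0.5, 0.2, 0, 0, 0, -0.5, 0.3, 0, 0, 0, -0.5, 0.3, 0, 0, 0, -0.5]}}

```text
time: 10.8
ee_pos: [0.6257, -0.0966, 0.0064]
eef_rot: [0.789, 0.614, -0.001, 0.001]
contact_force: [-2.1, -6.9, -0.4]
gripper_width: 0.0215
```

```bash
python3 - <<'E'
from h import *
s=arm.state();print(s["ee_pos"],f(s["ee_pos"]),s["contact_force"]); d=cam("wrist"); np.savez("w5.npz",**d); t=cam("top")
save("w5.png",d["img"],1.5)
E
```

```text
[ 0.62572336 -0.09662648  0.0064384 ] [ -36.7 -110. ] [-2.10365663 -6.90758487 -0.37229884]
```

View pics/w5.png

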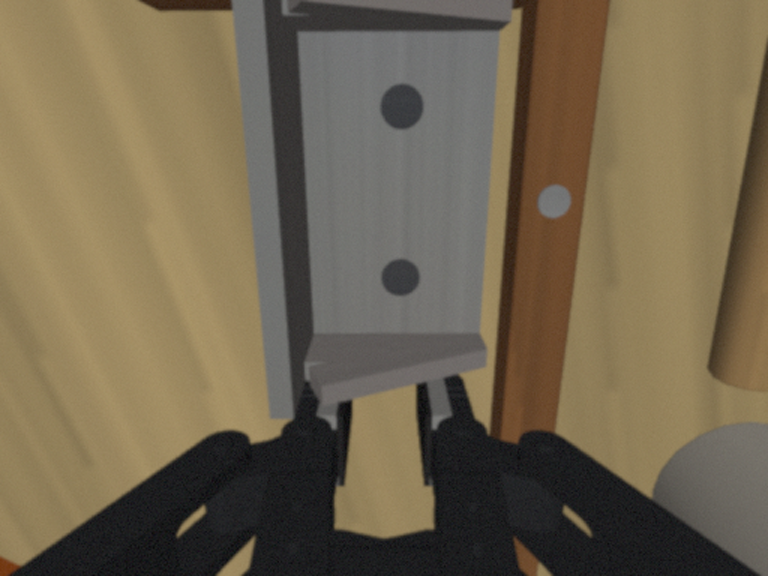

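The push stopped at about 7 N with tool y_s at -110, so the left end is against the short batten. Wrist view: the gap to the long batten (columns 485–500) is still open. Next I go behind the flange for the forward push.

Request:
{"api": "drive_tool", "payload": {"deltas": [-2, 0, 0, 0, -0.5, -2, 0, 0, 0, -0.5, -2, 0, -4, 0, -0.5, -2, 0, -8, 0, -0.5, -2, -3, -8, -0.15, -0.5, 0, -7.5, -8, -0.3, 0, 3, -7.5, -8, -0.45, 0, 6, -7.5, -8, -0.6, 0, 6, -7.5, -8, -0.75, 0, 6, -7.5, -8, -0.9, 0]}}

```text
time: 11.9
ee_pos: [0.5684, -0.014, 0.0864]
eef_rot: [0.439, 0.899, 0.001, -0.0]
contact_force: [-0.1, -0.9, 1.0]
gripper_width: 0.0426
```

Request:
{"api": "drive_tool", "payload": {"deltas": [0, 0, 0, -0.15, 0, 0, 0, 0, -0.3, 0, 0, 0, 0, -0.45, 0, 0, 0, 0, -0.6, 0, 0, 0, 0, -0.67, 0, 0, 0, 0, -0.67, 0]}}

```text
time: 12.5
ee_pos: [0.5682, -0.016, 0.0865]
eef_rot: [0.123, 0.992, 0.001, -0.0]
contact_force: [0.6, -0.2, -1.2]
gripper_width: 0.0428
```

```bash
python3 - <<'E'
from h import *
from scipy.spatial.transform import Rotation as R
s=arm.state(); M=R.from_quat(s["eef_rot"]).as_matrix()
print(s["joint_pos"].round(2),f(s["ee_pos"]),s["ee_pos"],s["gripper_width"]); print("tool x in stop",M[:2,0]@ex,M[:2,0]@ey)
E
```

```text
[-0.3   0.54  0.34  1.93 -0.27  0.72  1.53] [-112.6  -46.2] [ 0.56816884 -0.01599224  0.08645128] 0.04278919305756696
tool x in stop -0.9999882012821163 -0.004847134174470985
```

Request:
{"api": "drive_tool", "payload": {"deltas": [0, -0.4, 4, 0, 0, 0, -0.4, 7, 0, 0, 0, -0.4, 7.9, 0, 0, 0, -0.4, 7.9, 0, 0, -1, -0.4, 7.9, 0, 0, -2, -0.4, 7.9, 0, 0, -3, -0.4, 7.9, 0, 0, -3.4, -0.4, 7.9, 0, 0, -3.7, -0.4, 7.9, 0, 0, -3.7, -0.4, 7.9, 0, 0]}}

```text
time: 13.5
ee_pos: [0.6031, -0.0303, 0.0074]
eef_rot: [0.124, 0.992, 0.0, 0.0]
contact_force: [0.1, 0.5, -0.8]
gripper_width: 0.0428
```

Request:
{"api": "drive_tool", "payload": {"deltas": [-0.1, 0, 0, 0, 0, -0.2, 0, 0, 0, 0, -0.3, 0, 0, 0, 0, -0.4, 0, 0, 0, 0, -0.4, 0, 0, 0, 0]}}

```text
time: 14.0
ee_pos: [0.6071, -0.0314, 0.0072]
eef_rot: [0.124, 0.992, -0.0, 0.0]
contact_force: [-0.4, -0.1, 0.0]
gripper_width: 0.0427
```

Request:
{"api": "drive_tool", "payload": {"deltas": [-0.1, 0, 0, 0, 0, -0.2, 0, 0, 0, 0, -0.3, 0, 0, 0, 0, -0.4, 0, 0, 0, 0, -0.4, 0, 0, 0, 0]}}

```text
time: 14.5
ee_pos: [0.6078, -0.0317, 0.007]
eef_rot: [0.123, 0.992, 0.0, -0.003]
contact_force: [-10.5, 1.4, 7.1]
gripper_width: 0.0428
```

Request:
{"api": "drive_tool", "payload": {"deltas": [0.2, 0, 0, 0, 0, 1, 0, 0, 0, 0, 3, 0, 0, 0, 0, 4, 0, -4, 0, 0, 4, 0, -8, 0, 0, 6, 0, -12, 0, 1, 6, 0, -14, 0, 1, 6, 0, -14, 0, 1, 6, 0, -14, 0, 1, 6, 0, -14, 0, 1]}}

```text
time: 15.5
ee_pos: [0.552, -0.0176, 0.1462]
eef_rot: [0.124, 0.992, -0.0, -0.001]
contact_force: [0.5, 0.5, 0.4]
gripper_width: 0.0853
```

```bash
python3 - <<'E'
from h import *
s=arm.state();print(s["ee_pos"],f(s["ee_pos"])); d=cam("wrist"); np.savez("w6.npz",**d)
save("w6.png",d["img"],1.5)
E
```

```text
[ 0.55203504 -0.0175843   0.14619038] [-127.8  -51.8]
```

View pics/w6.png

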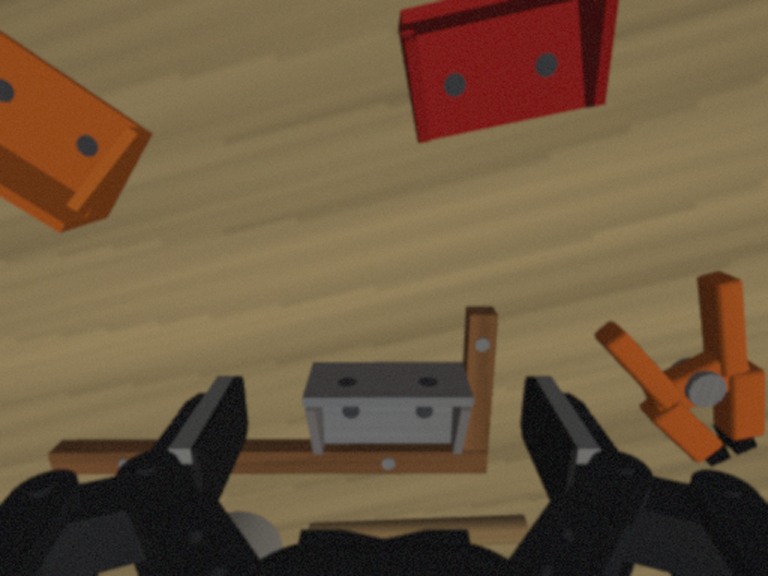

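The bracket looks seated on both battens, and clamp, dowel and look-alikes are undisturbed. I zoom in on the corner.

```bash
python3 - <<'E'
from h import *
d=dict(np.load("w6.npz")); save("w6c.png",d["img"][230:325,195:340],5.2)
for n,u,v in(("flR",312,364),("flL",465,364)): print(n,f(ray(d,u/1.5,v/1.5,0)))
E
```

```text
flR [-56.5 -99.4]
flL [-56.9   3.7]
```

View pics/w6c.png

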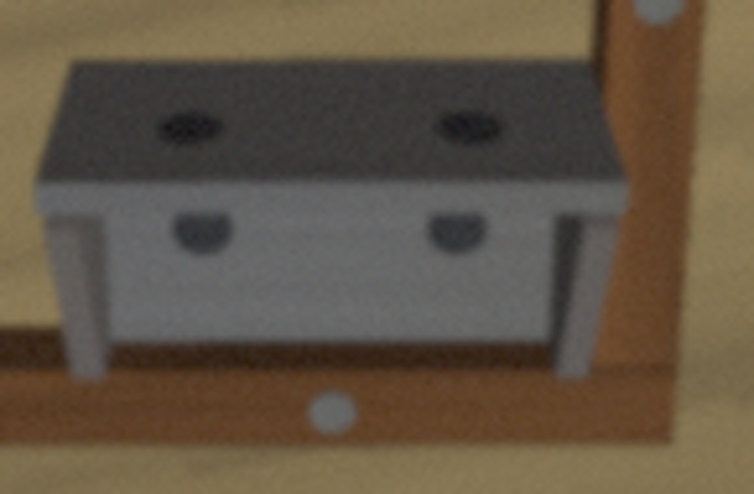

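```bash
python3 -c "
from h import *
print(finish_job(), arm.state()['contact_force'])"
```

```text
the job is handed in; nothing more can be done
the job is handed in; nothing more can be done
```

The grey steel bracket is in the corner stop, its front edge flat on the long batten and its left end against the short batten. I handed the job in at about 15.6 s, with the gripper open, touching nothing and about 14 cm above the panel.

- **How it was moved:** I slid it forward with both fingertips on the flange. Then I pushed it left with both fingertips on the right cheek until it stopped, at about 7 N. A last forward push on the flange stopped at about 10 N.
- **Last look:** the close crop shows the front on the long batten and the left end on the short one, with no visible gap. The clamp, dowel and red and orange look-alikes in view looked undisturbed. I took no final picture of the tape, tin, hex keys or offcut, but nothing went near them.
- **One disagreement:** in that last picture the flange measured about 3.5 mm further toward the corner than the ideal on both axes. I put that down to camera and stop-fit error, because both pushes stopped on solid contact.
- **Not repeated:** I did not push left again after the last forward push. The forces during that push had a small component into the short batten, so I judged the left end still seated.

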